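# Put the soldering caddy in order

## Task

Make the soldering caddy complete: the solder reel goes flat into the round dish, the flux bottle into the high-walled square pocket and the large tin onto the low-lipped square seat. The glue bottle was put into the flux bottle's pocket by mistake, so take it out and stand it wholly on the cork coaster on the bench. Keep both bottles upright throughout, and leave the reel of wire and the small tin where they are, as they do not belong in the caddy.

Things in the scene. Friction and masses are not known exactly. Their poses are not given: they have to be found in the camera images.
- solder_reel: Solder reel: white winding between black flanges, upright round spool, 48 mm across (solid for grasping), 40 mm high, 0.3 kg, standing on a flange on the bench. Origin: centre of its underside, z up. Belongs in the round dish.
- flux_bottle: Flux bottle: squat amber bottle, body 40 mm across and about 50 mm high (straight up to 45 mm), with a black cap 22 mm across up to 71 mm. Stands on the bench. Origin: centre of its underside, z up. Belongs in the high-walled square pocket.
- large_tin: Large tin: low round white screw-lid tin, 52 mm across; its body, which can be gripped, is 16 mm high (18 mm with the small bits seen on its lid). Lies flat on the bench. Origin: centre of its underside, z up. Belongs on the low-lipped seat.
- glue_bottle: Glue bottle: slim white and blue bottle, body 32 mm across and about 65 mm high (straight from 10 to 60 mm), narrow blue nozzle (18 mm) up to 100 mm. At the start it stands in the high-walled pocket of the caddy. Origin: centre of its underside, z up. Belongs on the coaster.
- wire_reel: Look-alike, to be left alone: reel of red wire between white flanges, 56 mm across, 36 mm high, standing on the bench. Origin: centre of its underside, z up.
- small_tin: Look-alike, to be left alone: small round white screw-lid tin, 40 mm across, 18 mm high, lying on the bench. Origin: centre of its underside, z up.
- reel_dish: Round dish for the solder reel: bore 66 mm, wall 3 mm thick, wall top 9 mm and floor 3 mm above the origin. One of three grey 76 mm square inserts side by side (90 mm apart along y, order random) in a low dark metal caddy, 84 x 280 mm, edge 8 mm high, wire grip at each end. Origin: centre of its underside, 4 mm above the bench; x, y along its sides, z up.
- bottle_pocket: High-walled square pocket for the flux bottle: 58 x 58 mm inside, walls 3 mm thick, wall top 18 mm and floor 3 mm above the origin; the glue bottle stands in it at the start. One of three grey 76 mm square inserts side by side (90 mm apart along y, order random) in a low dark metal caddy, 84 x 280 mm, edge 8 mm high, wire grip at each end. Origin: centre of its underside, 4 mm above the bench; x, y along its sides, z up.
- tin_seat: Low-lipped square seat for the large tin, with a thin dark rubber disc in the middle: 69 x 69 mm inside, lip 3 mm thick, lip top 6 mm and floor 3 mm above the origin. One of three grey 76 mm square inserts side by side (90 mm apart along y, order random) in a low dark metal caddy, 84 x 280 mm, edge 8 mm high, wire grip at each end. Origin: centre of its underside, 4 mm above the bench; x, y along its sides, z up.
- coaster: Cork coaster, a flat disc 62 mm across and 5 mm thick, fixed on the bench. Origin: centre of its underside, z up; its top is 5 mm above it.
There are look-alikes about, which are no part of the job. Leave any purple look-alike of the flux_bottle alone.

How it is judged:
By the outcome, as a careful person would: the job done as asked, in the order asked, and still so for the second after the job is handed in, with the robot touching nothing.
It also fails if it takes over 112 s, if anything falls off the work surface, if the arm or the gripper's body presses on something with over 40 N, if the wrist force passes 120 N, or if a joint passes its speed limit or range.

## Robot

A 6-joint arm with a two-finger parallel gripper is mounted at the origin on a cart in front of the work surface, level with it; the furniture and walls round the work are solid. World frame = base frame: x ahead of the robot, y to its left, z up, the work surface at z = 0. Lengths are in mm, angles in rad, forces in N, time in s.
With the tool pointing down it reaches from about 425 to 950 mm from the base axis. Payload 14.7 kg.
Tool frame: the origin (TCP) lies midway between the tips of the shut fingers; the grasp point (between the pads) lies 19 mm behind it (grasp_offset is the distance from the TCP to the grasp point, in mm); z points along the fingers, y is the line along which they close (so a half turn about z gives the same grasp; the last joint's range is limited). The gripper opens to 85 mm and grips with 20 to 120 N. Pads are 22 mm wide; open, the fingers measure 114 mm over their backs; the gripper's body (76 mm by 85 mm) begins 54 mm behind the grasp point. The pads swing forward as they close: fully open they stand 13 mm farther back than shut.
Start: joints at [-1.345, 0.48, 1.596, -0, 1.065, -0.047], TCP at [175.145, -625.952, 231.297] pointing down, gripper open.
Joint ranges: [-2.75, 2.75], [-0.82, 2.05], [0.23, 2.67], [-1.56, 4.7], [0.09, 2.69], [-2.92, 2.92]. Speed limits (rad/s): [1.89, 1.89, 2.39, 3.01, 3.01, 3.01].

## Interface

Orientations are given as a rotation vector (axis times angle).
In Python, from station import read_state, snapshot, finish_job, grasp_offset gives the robot as it stands.
- The arm moves only by the tool move_arm, never from a script. Its argument "plan" is a list that holds one entry, the list of rows, each a list of 7 numbers: the closure, from 0 (fully open) to 1 (shut), then the shift along the tool's x, y, z in m, then the turn, a rotation vector about the tool's x, y, z in rad. In form: [[[gripper, tx, ty, tz, ax, ay, az], ...]]. A call has 1 to 20 rows; each row is the pose to reach, as a shift and turn from the pose commanded when the call began, along the tool's axes at that moment; what a row does not reach only later rows make up. A row lasts 1/10 s, in which the tool goes at most 50 mm and 8.59 degrees, less where a joint would pass 70% of its speed; a pose out of reach is approached as far as the arm can. A call with a gripper value outside its range is refused whole. The fingers move at their own pace and stop on an object; "force" is the grip in N (left out, the last holds). Time passes only in rows, so rows that repeat a pose let the fingers close. It gives the time, the measured TCP pose, the force, the opening and the grip force at its end, in the units of the state.
- read_state(): the state, without advancing time (a new reading comes with each control period).
- snapshot(name): name is "side" or "top" or "wrist"; returns a dict with "image" (480x640x3 uint8, blue, green, red), "intrinsics" (3x3 intrinsics, pixels), "R" (3x3) and "t" (3): a world point X has camera coordinates R X + t. Camera axes: x right, y down, z forward; pixel columns grow to the right and rows downward; lengths in mm; the calibration is good to about 2 mm. A picture is of the moment at which its call begins. There is no depth.
- finish_job(): hands the job in; it is judged then, once.
The state is a dict: "time_s": time; "joint_pos": joint angles; "joint_vel": joint speeds; "joint_efforts": joint torques, N m; "position": TCP position; "eef_rot": TCP orientation; "ft_force": force on the tool from outside, world axes, zero at the start; "ft_torque": the same for the moment, N m; "opening": finger opening in mm; "grip_force": force on a finger pad.
Only numpy, scipy, OpenCV 4.12 (cv2) and the standard library are available. Lean on these libraries where they do the work, as an engineer would, in place of code of your own. Each camera call takes 0.05 s, during which the arm holds its last target. There are 200 camera calls.

## Working session

There is one attempt and no reset: what is moved stays moved. The work goes in short steps, Python scripts to look and compute and a tool call to move; the robot and the scene stay as the last step left them, time stands still between calls to the robot, and variables do not carry over. Pictures are saved under pics/ and viewed, at most 14 in all, crops included, and the job is handed in when it is done.

Besides the shell and the picture viewer there is one more tool, called as a command line: name --argument value ..., lists and objects as JSON in quotes. move_arm: Moves the arm, as the interface text tells. Its arguments: {"type":"object","properties":{"plan":{"type":"array"},"force":{"type":"number"}},"required":["plan"]}

```bash
mkdir -p pics; ls; cat > h.py <<'E'
import numpy as np,cv2
from station import read_state,snapshot,finish_job,grasp_offset
def ray(s,u,v,z):
    K,R,t=[np.array(s[k],float) for k in("intrinsics","R","t")]
    d=R.T@np.linalg.solve(K,[u,v,1]); c=-R.T@t.ravel()
    return c+d*(z-c[2])/d[2]
def proj(s,X):
    K,R,t=[np.array(s[k],float) for k in("intrinsics","R","t")]
    p=K@(R@np.array(X,float)+t.ravel()); return p[:2]/p[2]
E
python3 - <<'E'
from h import *
for n in("top","side"):
    s=snapshot(n); cv2.imwrite(f"pics/{n}0.png",s["image"])
    R=np.array(s["R"]);print(n,-R.T@np.array(s["t"]).ravel(),s["intrinsics"],R.tolist())
st=read_state();print(st["position"],st["eef_rot"],st["opening"],grasp_offset)
E
```

```text
pics
top [ 332.60251113   -8.85911195 1090.10840527] [[477.69190012   0.         314.98438366]
 [  0.         477.69190012 238.15485749]
 [  0.           0.           1.        ]] [[-0.027795120393416195, -0.999456244923584, 0.01773825711744555], [-0.9834283629653138, 0.024160435791312964, -0.17968007195495364], [0.17915380598156147, -0.022438534391152926, -0.9835651610222366]]
side [  119.74661143 -1054.37346535   614.24391329] [[576.73986448   0.         326.74856922]
 [  0.         576.73986448 238.67099721]
 [  0.           0.           1.        ]] [[0.9379450321143569, -0.34675892829152616, 0.004166819183773122], [-0.14908344386361932, -0.4140448056235853, -0.8979649356750465], [0.3131026085770623, 0.8416205466754242, -0.44004728372755497]]
[ 175.06620318 -625.61242863  230.75588023] [-3.11137284e+00 -4.26995926e-01  1.40739898e-04] 85.33968288056232 18.700000000000003
```

View pics/top0.png

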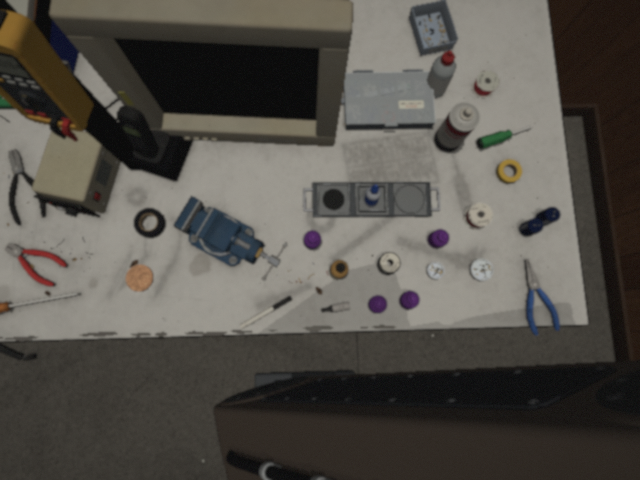

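View pics/side0.png

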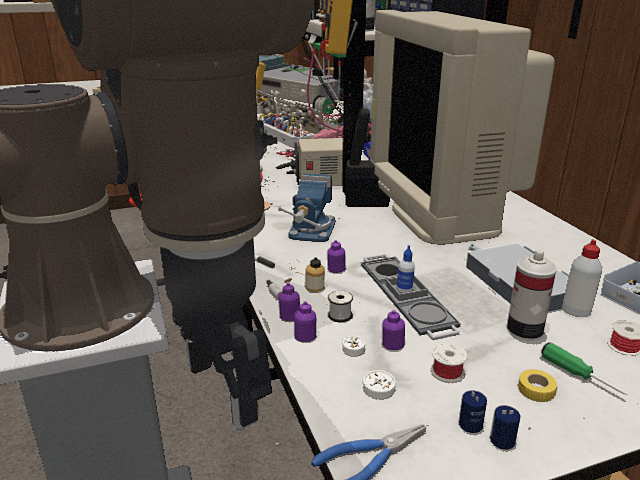

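The top view shows, as candidates:
- **Solder reel:** black-flanged reel at (389,262). The red wire reels at (480,215) and (487,82) are look-alikes.
- **Flux bottle:** amber at (339,269). The purple ones at (313,240), (438,238), (377,304) and (409,300) are look-alikes.
- **Large tin:** (481,270). The small tin at (435,271) is a look-alike.
- **Glue bottle:** (373,195), in the centre pocket.
- **Caddy:** the seat is at (333,199) and the dish at (409,199).
- **Coaster:** (139,277).

The side view agrees. Next I measure the positions.

```bash
cat > m.py <<'E'
from h import *
s=snapshot("top");d=snapshot("side")
im=cv2.cvtColor(s["image"],cv2.COLOR_BGR2HSV)
names=dict(reel=(389,262,40),flux=(339,269,71),tin=(481,270,18),glue=(373,195,100),seat=(333,199,7),dish=(409,199,13),coaster=(139,277,5),small=(435,271,18),wire=(480,215,36),p1=(313,240,71),p2=(438,238,71),p3=(377,304,71),p4=(409,300,71))
for k,(u,v,z) in names.items():
    p=ray(s,u,v,z); print(k,p.round(0),"side px",proj(d,p).round(0))
c=s["image"][160:320,290:500]; cv2.imwrite("pics/c1.png",cv2.convertScaleAbs(cv2.resize(c,None,fx=3.7,fy=3.7,interpolation=cv2.INTER_CUBIC),alpha=1.4))
c=d["image"][220:420,250:480]; cv2.imwrite("pics/c2.png",cv2.resize(c,None,fx=3,fy=3,interpolation=cv2.INTER_CUBIC))
E
python3 m.py
```

```text
reel [ 466. -196.   40.] side px [340. 296.]
flux [450. -82.  71.] side px [312. 257.]
tin [ 445. -408.   18.] side px [377. 378.]
glue [ 604. -159.  100.] side px [399. 248.]
seat [622. -78.   7.] side px [387. 269.]
dish [ 616. -256.   13.] side px [425. 310.]
coaster [451. 367.   5.] side px [259. 205.]
small [ 446. -303.   18.] side px [351. 340.]
wire [ 569. -410.   36.] side px [447. 353.]
p1 [514. -28.  71.] side px [332. 241.]
p2 [ 512. -300.   71.] side px [387. 306.]
p3 [ 373. -160.   71.] side px [286. 282.]
p4 [ 380. -228.   71.] side px [301. 299.]
```

View pics/c1.png

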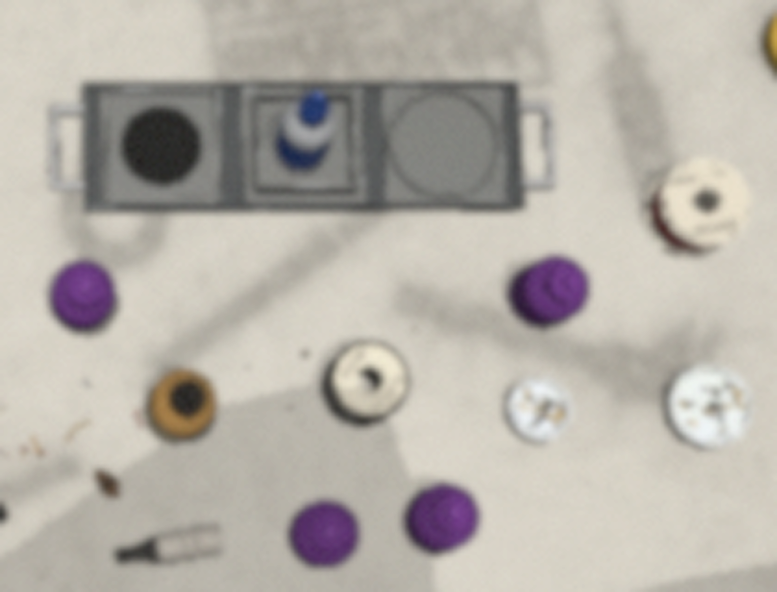

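View pics/c2.png

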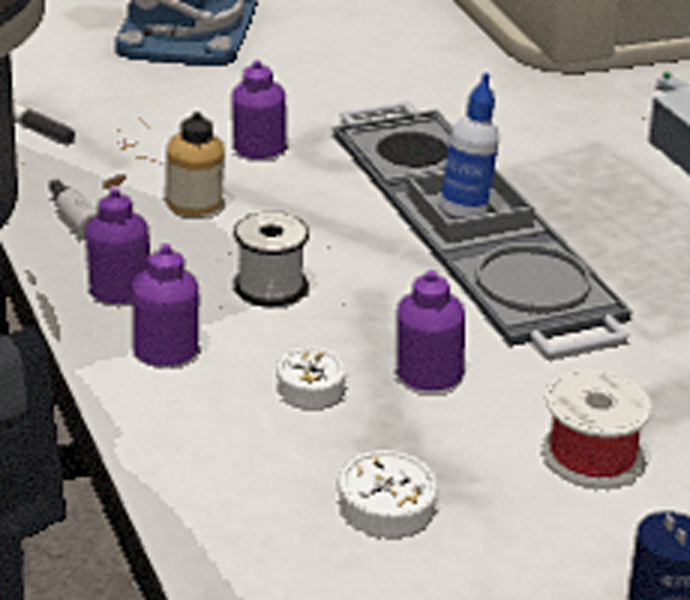

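The crops confirm the picks: amber bottle at c1 (187,397), black-rimmed reel at (370,375), and large tin at (708,405). In the side crop these are at c2 (197,117), (271,231) and (387,482). I triangulate across both views and check the heights.

```bash
cat > m2.py <<'E'
from h import *
s=snapshot("top");d=snapshot("side")
def P(s): return np.array(s["intrinsics"])@np.c_[np.array(s["R"]),np.array(s["t"]).ravel()]
P1,P2=P(s),P(d)
T=lambda a:np.array([a[0]/3.7+290,a[1]/3.7+160]); S=lambda a:np.array([a[0]/3+250,a[1]/3+220])
for k,a,b,z in[("flux cap",(187,397),(197,117),71),("reel",(370,377),(271,231),40),("tin",(708,403),(387,480),17),("glue tip",(316,100),(484,76),107),("dish",(443,146),(533,278),13),("disc",(161,146),(415,150),7.5),("small",(539,408),(311,370),18)]:
    X=cv2.triangulatePoints(P1,P2,T(a),S(b)).ravel();X=X[:3]/X[3]
    print(k,"tri",X.round(1),"top",ray(s,*T(a),z).round(1),"side",ray(d,*S(b),z).round(1),"z",z)
h=cv2.cvtColor(s["image"],cv2.COLOR_BGR2HSV)
def blob(lo,hi,roi):
    m=cv2.inRange(h,lo,hi);M=np.zeros_like(m);x0,y0,x1,y1=roi;M[y0:y1,x0:x1]=m[y0:y1,x0:x1]
    c=max(cv2.findContours(M,0,2)[0],key=cv2.contourArea);return c
c=blob((5,90,60),(20,255,255),(115,255,165,300));(e,ax,_)=cv2.fitEllipse(c);print("coaster",ray(s,*e,5),ax,e)
c=blob((0,0,0),(180,255,50),(318,185,350,215));(e,ax,_)=cv2.fitEllipse(c);print("disc",ray(s,*e,7.5),ax,e)
# caddy corners, plane z=8
for a in[(85,84),(518,84),(524,208),(85,208)]:print("corner",ray(s,*T(a),8).round(0))
E
python3 m2.py
```

```text
flux cap tri [455.3 -86.   66.2] top [453.3 -85.2  71. ] side [453.5 -94.4  71. ] z 71
reel tri [ 466.2 -197.9   40. ] top [ 466.2 -197.9   40. ] side [ 466.1 -198.    40. ] z 40
tin tri [ 448.2 -410.2   14.6] top [ 447.8 -409.2   17. ] side [ 447.1 -412.7   17. ] z 17
glue tip tri [ 624.4 -165.5  105.1] top [ 619.6 -163.6  107. ] side [ 626. -168.  107.] z 107
dish tri [ 618.6 -259.2    8.2] top [ 615.2 -257.2   13. ] side [ 616.4 -265.2   13. ] z 13
disc tri [623.  -80.2   5.8] top [620.8 -79.5   7.5] side [623.1 -82.7   7.5] z 7.5
small tri [ 448.3 -306.1   13. ] top [ 447.3 -304.5   18. ] side [ 446.  -312.2   18. ] z 18
coaster [450.82464728 367.05784777   5.        ] (24.808910369873047, 26.768661499023438) (138.84027099609375, 276.98504638671875)
disc [621.9544161  -78.66371726   7.5       ] (18.983240127563477, 19.484947204589844) (333.148681640625, 198.97296142578125)
corner [662. -33.   8.]
corner [ 656. -309.    8.]
corner [ 575. -307.    8.]
corner [582. -30.   8.]
```

move_arm --plan '[[[0, 0.15, -0.09, 0, 0, 0, 0.1], [0, 0.3, -0.18, 0, 0, 0, 0.2], [0, 0.553, -0.324, 0, 0, 0, 0.273], [0, 0.553, -0.324, 0, 0, 0, 0.273], [0, 0.553, -0.324, 0, 0, 0, 0.273], [0, 0.553, -0.324, 0, 0, 0, 0.273], [0, 0.553, -0.324, 0, 0, 0, 0.273], [0, 0.553, -0.324, 0, 0, 0, 0.273], [0, 0.553, -0.324, 0, 0, 0, 0.273], [0, 0.553, -0.324, 0, 0, 0, 0.273], [0, 0.553, -0.324, 0, 0, 0, 0.273], [0, 0.553, -0.324, 0, 0, 0, 0.273], [0, 0.553, -0.324, 0, 0, 0, 0.273], [0, 0.553, -0.324, 0, 0, 0, 0.273], [0, 0.553, -0.324, 0, 0, 0, 0.273], [0, 0.553, -0.324, 0, 0, 0, 0.273], [0, 0.553, -0.324, 0, 0, 0, 0.273], [0, 0.553, -0.324, 0, 0, 0, 0.273]]]' --force 40

```text
time_s: 2.1
position: [619.9, -165.9, 231.5]
eef_rot: [3.142, -0.002, 0.0]
ft_force: [0.0, 0.2, -0.5]
opening: 85.4
grip_force: 0.0
```

```bash
python3 - <<'E'
from h import *
st=read_state();print(st["time_s"],st["position"],st["eef_rot"],st["joint_pos"],st["opening"])
s=snapshot("wrist");cv2.imwrite("pics/w1.png",s["image"])
R=np.array(s["R"]);print(-R.T@np.array(s["t"]).ravel(),R.round(2).tolist())
for n,X in dict(tip=(620,-165,107),base=(620,-165,22),dish=(616,-258,13),pocket=(619,-168,22),seat=(622,-79,7.5)).items():print(n,proj(s,X).round(0))
E
```

```text
2.1 [ 619.87683737 -165.85558922  231.4790165 ] [ 3.14150264e+00 -2.44157662e-03  9.25506630e-05] [-3.08636625e-01  4.68289236e-01  1.61644591e+00 -7.69707938e-05
  1.05677437e+00  1.26375194e+00] 85.44020181190417
[ 686.35592138 -166.34982332  373.50116546] [[-0.0, -1.0, 0.0], [-0.96, 0.0, 0.26], [-0.26, 0.0, -0.96]]
tip [316. 239.]
base [316. 219.]
dish [403. 221.]
pocket [319. 220.]
seat [237. 215.]
```

View pics/w1.png

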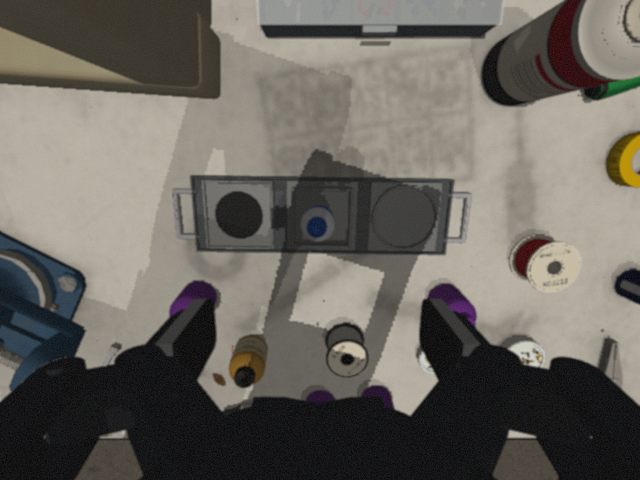

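```bash
python3 - <<'E'
from h import *
s=snapshot("wrist");c=s["image"][165:265,165:475]
cv2.imwrite("pics/w1c.png",cv2.convertScaleAbs(cv2.resize(c,None,fx=2.5,fy=2.5,interpolation=cv2.INTER_CUBIC),alpha=2))
for n,p,z in[("disc",(239,215),7.5),("dish",(403,216),13),("tip",(319,220),107),("body",(317,224),65)]:print(n,ray(s,*p,z).round(1))
E
```

```text
disc [621.8 -81.2   7.5]
dish [ 621.4 -257.8   13. ]
tip [ 635.3 -167.5  107. ]
body [ 623.4 -165.9   65. ]
```

View pics/w1c.png

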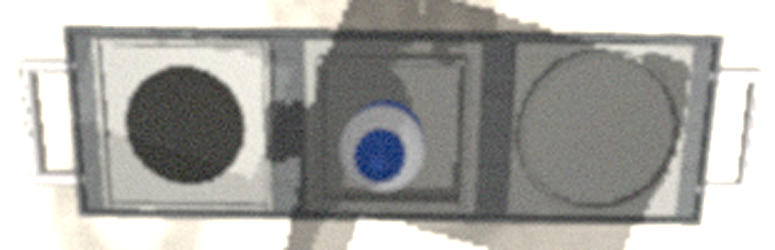

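```bash
python3 - <<'E'
from h import *
s=snapshot("wrist")
for n,p,z in[("disc",(239,215),7.5),("dish",(405,216.2),13),("tip",(317,227),107),("body",(317.4,223.8),72),("pocket",(321.8,215.8),20)]:print(n,ray(s,*p,z).round(1))
E
```

```text
disc [621.9 -81.    7.5]
dish [ 621.3 -259.9   13. ]
tip [ 629.7 -165.8  107. ]
body [ 625.2 -166.1   72. ]
pocket [ 623.1 -170.7   20. ]
```

move_arm --plan '[[[0, 0.005, 0, 0.04, 0, 0, 0], [0, 0.005, 0, 0.08, 0, 0, 0], [0, 0.005, 0, 0.12, 0, 0, 0], [0, 0.005, 0, 0.15, 0, 0, 0], [0, 0.005, 0, 0.17, 0, 0, 0], [0, 0.005, 0, 0.185, 0, 0, 0], [0, 0.005, 0, 0.185, 0, 0, 0], [1, 0.005, 0, 0.185, 0, 0, 0], [1, 0.005, 0, 0.185, 0, 0, 0], [1, 0.005, 0, 0.185, 0, 0, 0], [1, 0.005, 0, 0.185, 0, 0, 0], [1, 0.005, 0, 0.185, 0, 0, 0], [1, 0.005, 0, 0.185, 0, 0, 0], [1, 0.005, 0, 0.185, 0, 0, 0], [1, 0.005, 0, 0.185, 0, 0, 0], [1, 0.005, 0, 0.185, 0, 0, 0]]]' --force 30

```text
time_s: 3.85
position: [626.1, -165.2, 47.4]
eef_rot: [3.141, -0.0, 0.003]
ft_force: [-0.8, -0.4, 6.7]
opening: 30.2
grip_force: 29.1
```

move_arm --plan '[[[1, 0, 0, -0.02, 0, 0, 0], [1, 0, 0, -0.05, 0, 0, 0], [1, 0, 0, -0.09, 0, 0, 0], [1, 0, 0, -0.13, 0, 0, 0], [1, 0, 0, -0.17, 0, 0, 0], [1, -0.02, -0.04, -0.2, 0, 0, 0], [1, -0.03, -0.08, -0.2, 0, 0, 0], [1, -0.045, -0.125, -0.2, 0, 0, 0], [1, -0.06, -0.17, -0.2, 0, 0, 0], [1, -0.075, -0.215, -0.2, 0, 0, 0], [1, -0.09, -0.26, -0.2, 0, 0, 0], [1, -0.105, -0.305, -0.2, 0, 0, 0], [1, -0.12, -0.35, -0.2, 0, 0, 0], [1, -0.135, -0.395, -0.2, 0, 0, 0], [1, -0.15, -0.44, -0.2, 0, 0, 0], [1, -0.16, -0.48, -0.2, 0, 0, 0], [1, -0.17, -0.515, -0.2, 0, 0, 0], [1, -0.175, -0.533, -0.2, 0, 0, 0], [1, -0.175, -0.533, -0.2, 0, 0, 0], [1, -0.175, -0.533, -0.2, 0, 0, 0]]]'

```text
time_s: 5.85
position: [450.3, 368.0, 246.4]
eef_rot: [3.141, 0.001, 0.0]
ft_force: [1.0, 0.3, -0.0]
opening: 29.6
grip_force: 29.9
```

```bash
python3 - <<'E'
from h import *
st=read_state();print(st["position"],st["eef_rot"],st["opening"],st["grip_force"],st["ft_force"])
s=snapshot("wrist");t=snapshot("side");cv2.imwrite("pics/w2.png",np.hstack([cv2.resize(s["image"],(400,300)),cv2.resize(t["image"],(400,300))]))
h=cv2.cvtColor(s["image"],cv2.COLOR_BGR2HSV);m=cv2.inRange(h,(3,80,50),(20,255,255))
for c in cv2.findContours(m,0,2)[0]:
    if cv2.contourArea(c)>300:
        e=cv2.fitEllipse(c);print(cv2.contourArea(c),e,ray(s,*e[0],5))
E
```

```text
[450.25383173 368.03817907 246.42393833] [3.14138663e+00 1.42953931e-03 1.47124935e-04] 29.57936657828721 29.94227531933575 [ 0.96797164  0.27576397 -0.02772741]
1656.0 ((27.970712661743164, 270.8109436035156), (23.991783142089844, 112.84628295898438), 81.49713897705078) [381.5800544  711.55666991   5.        ]
2307.0 ((318.7037658691406, 210.97389221191406), (50.34612274169922, 61.68204116821289), 161.91644287109375) [453.48239697 366.06923766   5.        ]
1487.5 ((340.5292663574219, 92.81513977050781), (41.93099594116211, 45.41572189331055), 5.700448513031006) [577.11134393 343.62531955   5.        ]
```

View pics/w2.png

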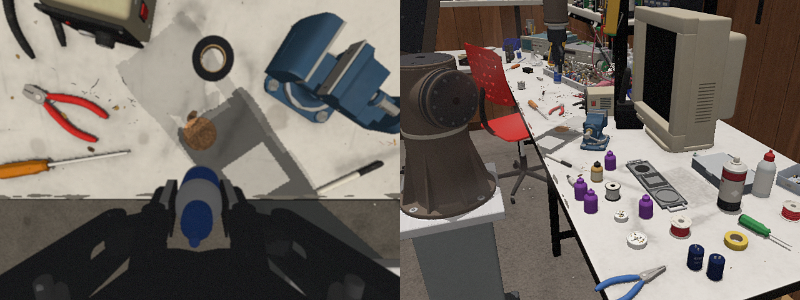

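The wrist view shows the coaster at (319,211), right under the held bottle, whose blue body is upright between the fingers. Now I lower it.

move_arm --plan '[[[1, 0.001, 0.001, 0.04, 0, 0, 0], [1, 0.001, 0.001, 0.08, 0, 0, 0], [1, 0.001, 0.001, 0.12, 0, 0, 0], [1, 0.001, 0.001, 0.15, 0, 0, 0], [1, 0.001, 0.001, 0.17, 0, 0, 0], [1, 0.001, 0.001, 0.185, 0, 0, 0], [1, 0.001, 0.001, 0.193, 0, 0, 0], [1, 0.001, 0.001, 0.198, 0, 0, 0], [1, 0.001, 0.001, 0.2, 0, 0, 0], [1, 0.001, 0.001, 0.201, 0, 0, 0], [1, 0.001, 0.001, 0.202, 0, 0, 0], [1, 0.001, 0.001, 0.202, 0, 0, 0]]]'

```text
time_s: 7.15
position: [452.1, 367.3, 45.4]
eef_rot: [-3.141, 0.0, -0.002]
ft_force: [-0.2, -2.0, 8.3]
opening: 30.1
grip_force: 30.9
```

move_arm --plan '[[[0.5, 0, 0, 0, 0, 0, 0], [0.5, 0, 0, 0, 0, 0, 0], [0.2, 0, 0, 0, 0, 0, 0], [0, 0, 0, 0, 0, 0, 0], [0, 0, 0, 0, 0, 0, 0], [0, 0, 0, 0, 0, 0, 0], [0, 0, 0, -0.03, 0, 0, 0], [0, 0, 0, -0.07, 0, 0, 0], [0, 0, 0, -0.11, 0, 0, 0], [0, 0, 0, -0.15, 0, 0, 0], [0, 0, 0, -0.18, 0, 0, 0], [0, 0, 0, -0.2, 0, 0, 0], [0, 0, 0, -0.2, 0, 0, 0]]]'

```text
time_s: 8.45
position: [452.7, 368.0, 247.4]
eef_rot: [-3.139, 0.0, -0.006]
ft_force: [-0.6, 0.6, 0.3]
opening: 85.0
grip_force: 0.0
```

```bash
python3 - <<'E'
from h import *
st=read_state();print(st["position"],st["opening"])
s=snapshot("wrist");cv2.imwrite("pics/w3.png",s["image"][100:340,160:480])
print(proj(s,(451,366.5,5)),proj(s,(451,366.5,105)))
E
```

```text
[452.70633271 367.99221985 247.37664709] 85.02445675717621
[318.89331772 215.91802444] [319.0825303  236.19420453]
```

View pics/w3.png

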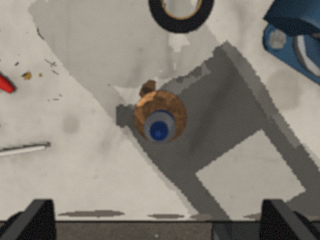

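The bottle stands upright on the cork: nozzle at crop (158,128), with cork visible all round. Next is the reel.

move_arm --plan '[[[0, 0.002, 0.03, 0, 0, 0, 0], [0, 0.004, 0.07, 0, 0, 0, 0], [0, 0.005, 0.115, 0, 0, 0, 0], [0, 0.006, 0.16, 0, 0, 0, 0], [0, 0.007, 0.205, 0, 0, 0, 0], [0, 0.008, 0.25, 0, 0, 0, 0], [0, 0.009, 0.295, 0, 0, 0, 0], [0, 0.01, 0.34, 0, 0, 0, 0], [0, 0.011, 0.385, 0, 0, 0, 0], [0, 0.012, 0.43, 0, 0, 0, 0], [0, 0.013, 0.475, 0, 0, 0, 0], [0, 0.014, 0.51, 0, 0, 0, 0], [0, 0.014, 0.54, 0, 0, 0, 0], [0, 0.014, 0.56, 0, 0, 0, 0], [0, 0.014, 0.565, 0, 0, 0, 0], [0, 0.014, 0.565, 0, 0, 0, 0], [0, 0.014, 0.565, 0, 0, 0, 0]]]' --force 40

```text
time_s: 10.2
position: [465.0, -197.0, 243.8]
eef_rot: [-3.141, 0.0, 0.002]
ft_force: [-0.7, 0.5, 0.1]
opening: 85.7
grip_force: 0.0
```

```bash
python3 - <<'E'
from h import *
st=read_state();print(st["position"],st["eef_rot"])
s=snapshot("wrist");cv2.imwrite("pics/w4.png",s["image"])
h=cv2.cvtColor(s["image"],cv2.COLOR_BGR2HSV);m=cv2.inRange(h,(8,90,40),(28,255,255))
for c in cv2.findContours(m,0,2)[0]:
    if cv2.contourArea(c)>100: x=c.reshape(-1,2);print("amber",x.min(0),x.max(0))
print(proj(s,(466,-198,40)),proj(s,(454,-85,71)),proj(s,(620,-259,13)))
E
```

```text
[ 465.04369593 -197.00981247  243.75493305] [-3.14086367e+00  2.29146489e-05  1.57438714e-03]
amber [191 210] [231 248]
amber [600   0] [639  27]
[318.05817229 218.9136969 ] [199.19945786 237.48859028] [379.99244485  59.65925199]
```

View pics/w4.png

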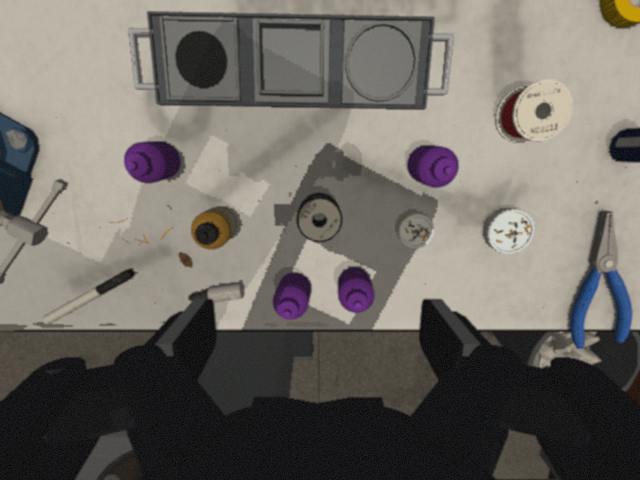

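The view shows the reel at (320,219), flux cap (206,234), tin (510,231), dish (380,63), the now-empty pocket (292,60) and the seat disc (201,59).

```bash
python3 - <<'E'
from h import *
s=snapshot("wrist")
for n,p,z in[("reel",(320,219),40),("fluxcap",(206,234),71),("tin",(510,231),17),("dish",(380,63),13),("pocket",(292,60),22),("disc",(201,59),7.5)]:print(n,ray(s,*p,z).round(1))
for p in[(150,13),(434,14),(427,107),(158,103)]:print(ray(s,*p,8).round(1))
E
```

```text
reel [ 466.1 -199.9   40. ]
fluxcap [457.5 -91.6  71. ]
tin [ 448.3 -410.6   17. ]
dish [ 617.3 -259.    13. ]
pocket [ 617.9 -172.7   22. ]
disc [622.2 -80.8   7.5]
[662.2 -35.2   8. ]
[ 661.3 -310.     8. ]
[ 577.4 -310.4    8. ]
[581.2 -32.9   8. ]
```

move_arm --plan '[[[0, 0.001, 0.001, 0.05, 0, 0, 0], [0, 0.001, 0.001, 0.1, 0, 0, 0], [0, 0.001, 0.001, 0.15, 0, 0, 0], [0, 0.001, 0.001, 0.19, 0, 0, 0], [0, 0.001, 0.001, 0.215, 0, 0, 0], [0, 0.001, 0.001, 0.228, 0, 0, 0], [0, 0.001, 0.001, 0.233, 0, 0, 0], [0, 0.001, 0.001, 0.233, 0, 0, 0], [1, 0.001, 0.001, 0.233, 0, 0, 0], [1, 0.001, 0.001, 0.233, 0, 0, 0], [1, 0.001, 0.001, 0.233, 0, 0, 0], [1, 0.001, 0.001, 0.233, 0, 0, 0], [1, 0.001, 0.001, 0.233, 0, 0, 0], [1, 0.001, 0.001, 0.233, 0, 0, 0], [1, 0.001, 0.001, 0.233, 0, 0, 0]]]' --force 40

```text
time_s: 11.8
position: [467.0, -199.2, 12.5]
eef_rot: [3.141, -0.0, 0.003]
ft_force: [-1.0, 1.4, 15.1]
opening: 46.7
grip_force: 38.9
```

move_arm --plan '[[[1, 0, 0, -0.02, 0, 0, 0], [1, 0, 0, -0.06, 0, 0, 0], [1, 0.02, 0.01, -0.1, 0, 0, 0], [1, 0.06, 0.024, -0.1, 0, 0, 0], [1, 0.1, 0.04, -0.1, 0, 0, 0], [1, 0.13, 0.052, -0.1, 0, 0, 0], [1, 0.146, 0.058, -0.1, 0, 0, 0], [1, 0.152, 0.061, -0.1, 0, 0, 0], [1, 0.152, 0.061, -0.1, 0, 0, 0], [1, 0.152, 0.061, -0.06, 0, 0, 0], [1, 0.152, 0.061, -0.03, 0, 0, 0], [1, 0.152, 0.061, -0.018, 0, 0, 0], [1, 0.152, 0.061, -0.012, 0, 0, 0], [1, 0.152, 0.061, -0.009, 0, 0, 0], [1, 0.152, 0.061, -0.008, 0, 0, 0], [1, 0.152, 0.061, -0.007, 0, 0, 0], [1, 0.152, 0.061, -0.006, 0, 0, 0]]]'

```text
time_s: 13.5
position: [619.1, -260.3, 19.5]
eef_rot: [3.141, -0.0, 0.003]
ft_force: [-9.5, 3.6, 32.9]
opening: 46.5
grip_force: 46.8
```

move_arm --plan '[[[0.3, 0, 0, 0, 0, 0, 0], [0.3, 0, 0, 0, 0, 0, 0], [0.25, 0, 0, -0.001, 0, 0, 0], [0.25, 0, 0, -0.001, 0, 0, 0], [0.25, 0, 0, -0.03, 0, 0, 0], [0.25, 0, 0, -0.07, 0, 0, 0], [0, 0, 0, -0.12, 0, 0, 0], [0, 0, 0, -0.17, 0, 0, 0], [0, 0, 0, -0.22, 0, 0, 0], [0, 0, 0, -0.23, 0, 0, 0], [0, 0, 0, -0.23, 0, 0, 0]]]'

```text
time_s: 14.6
position: [619.4, -260.4, 249.8]
eef_rot: [3.14, -0.0, 0.006]
ft_force: [0.2, -0.1, -0.4]
opening: 85.6
grip_force: 0.0
```

```bash
python3 - <<'E'
from h import *
st=read_state();print(st["position"],st["opening"])
s=snapshot("wrist");d=snapshot("side")
a=cv2.resize(s["image"][130:320,170:490],(400,240));b=cv2.resize(d["image"][210:370,260:500],(400,267))
cv2.imwrite("pics/w5.png",np.hstack([cv2.convertScaleAbs(a,alpha=1.6),b[:240]]))
E
```

```text
[ 619.42093863 -260.44479581  249.76133486] 85.5787960034228
```

View pics/w5.png

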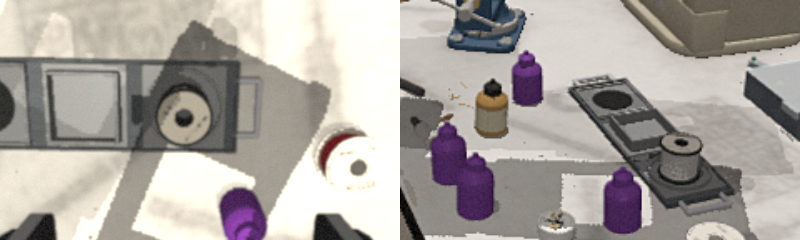

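The reel sits flat inside the dish (left crop (185,115); the side view confirms it). Now I move above the flux bottle.

move_arm --plan '[[[0, -0.03, -0.03, 0, 0, 0, 0], [0, -0.06, -0.063, 0, 0, 0, 0], [0, -0.09, -0.095, 0, 0, 0, 0], [0, -0.12, -0.125, 0, 0, 0, 0], [0, -0.145, -0.15, 0, 0, 0, 0], [0, -0.16, -0.165, 0, 0, 0, 0], [0, -0.164, -0.171, 0, 0, 0, 0], [0, -0.164, -0.171, 0, 0, 0, 0], [0, -0.164, -0.171, 0, 0, 0, 0]]]'

```text
time_s: 15.6
position: [455.1, -89.4, 246.7]
eef_rot: [3.142, -0.0, -0.001]
ft_force: [0.1, -0.0, 0.6]
opening: 85.4
grip_force: 0.0
```

```bash
python3 - <<'E'
from h import *
st=read_state();print(st["position"],st["eef_rot"])
s=snapshot("wrist");c=s["image"][140:320,220:440];cv2.imwrite("pics/w6.png",cv2.convertScaleAbs(cv2.resize(c,None,fx=3,fy=3),alpha=1.5))
h=cv2.cvtColor(s["image"],cv2.COLOR_BGR2HSV);m=cv2.inRange(h,(8,90,40),(28,255,255))
for c in cv2.findContours(m,0,2)[0]:
    if cv2.contourArea(c)>200: x=c.reshape(-1,2);print("amber",x.min(0),x.max(0))
print(proj(s,(455,-89,71)),proj(s,(455,-89,47)))
E
```

```text
[455.06785524 -89.38133841 246.74308488] [ 3.14158587e+00 -1.81656682e-04 -7.92307354e-04]
amber [295 201] [332 238]
amber [100 185] [124 211]
[316.50827377 225.63412191] [316.56067956 220.78566733]
```

View pics/w6.png

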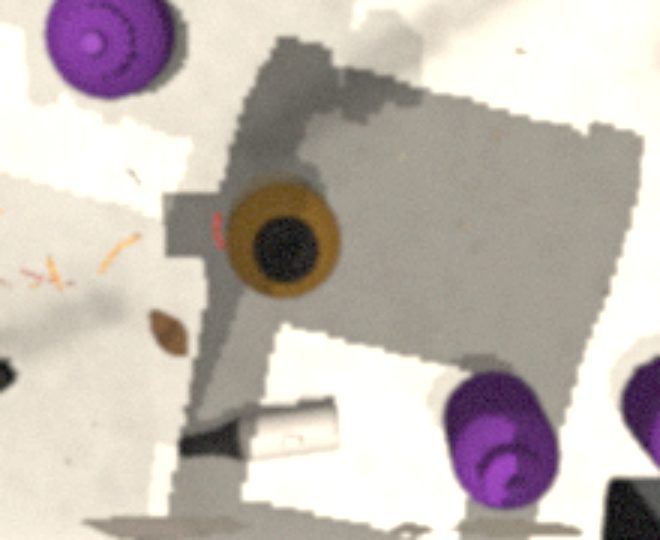

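move_arm --plan '[[[0, 0.002, -0.0025, 0.05, 0, 0, 0], [0, 0.002, -0.0025, 0.1, 0, 0, 0], [0, 0.002, -0.0025, 0.15, 0, 0, 0], [0, 0.002, -0.0025, 0.19, 0, 0, 0], [0, 0.002, -0.0025, 0.215, 0, 0, 0], [0, 0.002, -0.0025, 0.226, 0, 0, 0], [0, 0.002, -0.0025, 0.23, 0, 0, 0], [0, 0.002, -0.0025, 0.23, 0, 0, 0], [1, 0.002, -0.0025, 0.23, 0, 0, 0], [1, 0.002, -0.0025, 0.23, 0, 0, 0], [1, 0.002, -0.0025, 0.23, 0, 0, 0], [1, 0.002, -0.0025, 0.23, 0, 0, 0], [1, 0.002, -0.0025, 0.23, 0, 0, 0], [1, 0.002, -0.0025, 0.23, 0, 0, 0], [1, 0.002, -0.0025, 0.23, 0, 0, 0]]]' --force 30

```text
time_s: 17.15
position: [457.2, -86.5, 18.2]
eef_rot: [3.141, -0.0, 0.003]
ft_force: [-0.6, 2.3, 14.0]
opening: 38.5
grip_force: 28.3
```

move_arm --plan '[[[1, 0, 0, -0.02, 0, 0, 0], [1, 0, 0, -0.06, 0, 0, 0], [1, 0.01, 0.005, -0.1, 0, 0, 0], [1, 0.045, 0.023, -0.1, 0, 0, 0], [1, 0.085, 0.043, -0.1, 0, 0, 0], [1, 0.12, 0.061, -0.1, 0, 0, 0], [1, 0.145, 0.074, -0.1, 0, 0, 0], [1, 0.16, 0.082, -0.1, 0, 0, 0], [1, 0.163, 0.083, -0.1, 0, 0, 0], [1, 0.163, 0.083, -0.1, 0, 0, 0], [1, 0.163, 0.083, -0.06, 0, 0, 0], [1, 0.163, 0.083, -0.03, 0, 0, 0], [1, 0.163, 0.083, -0.018, 0, 0, 0], [1, 0.163, 0.083, -0.012, 0, 0, 0], [1, 0.163, 0.083, -0.009, 0, 0, 0], [1, 0.163, 0.083, -0.008, 0, 0, 0], [1, 0.163, 0.083, -0.007, 0, 0, 0], [1, 0.163, 0.083, -0.0065, 0, 0, 0]]]'

```text
time_s: 18.95
position: [620.3, -169.7, 25.3]
eef_rot: [3.141, -0.0, 0.003]
ft_force: [-2.1, 0.8, 15.1]
opening: 38.0
grip_force: 33.5
```

move_arm --plan '[[[0.35, 0, 0, 0, 0, 0, 0], [0.35, 0, 0, 0, 0, 0, 0], [0.35, 0, 0, -0.001, 0, 0, 0], [0.35, 0, 0, -0.001, 0, 0, 0], [0.35, 0, 0, -0.03, 0, 0, 0], [0.35, 0, 0, -0.07, 0, 0, 0], [0, 0, 0, -0.12, 0, 0, 0], [0, 0, 0, -0.17, 0, 0, 0], [0, 0, 0, -0.22, 0, 0, 0], [0, 0, 0, -0.22, 0, 0, 0]]]'

```text
time_s: 19.95
position: [622.6, -170.4, 251.3]
eef_rot: [3.138, -0.0, 0.016]
ft_force: [1.0, -0.4, -0.9]
opening: 85.5
grip_force: 0.0
```

```bash
python3 - <<'E'
from h import *
st=read_state();print(st["position"],st["opening"])
s=snapshot("wrist");d=snapshot("side")
a=cv2.resize(s["image"][130:320,150:470],(400,240));b=cv2.resize(d["image"][210:370,260:500],(400,267))
cv2.imwrite("pics/w7.png",np.hstack([cv2.convertScaleAbs(a,alpha=1.6),b[:240]]))
E
```

```text
[ 622.61927839 -170.44240937  251.31951043] 85.48232688518435
```

View pics/w7.png

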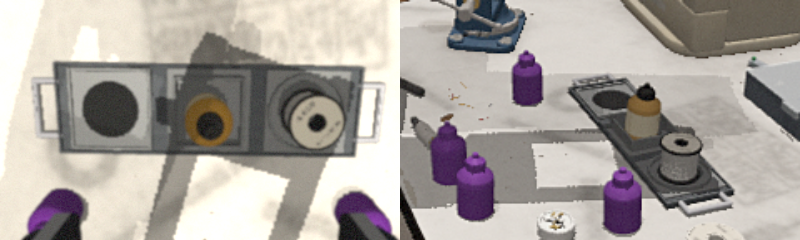

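The flux bottle stands upright inside the pocket walls, with its cap at left crop (210,123). Last is the large tin.

move_arm --plan '[[[0, -0.02, 0.028, 0, 0, 0, 0], [0, -0.045, 0.062, 0, 0, 0, 0], [0, -0.07, 0.097, 0, 0, 0, 0], [0, -0.095, 0.132, 0, 0, 0, 0], [0, -0.12, 0.167, 0, 0, 0, 0], [0, -0.145, 0.2, 0, 0, 0, 0], [0, -0.163, 0.225, 0, 0, 0, 0], [0, -0.171, 0.238, 0, 0, 0, 0], [0, -0.172, 0.24, 0, 0, 0, 0], [0, -0.172, 0.24, 0, 0, 0, 0], [0, -0.172, 0.24, 0.05, 0, 0, 0], [0, -0.172, 0.24, 0.1, 0, 0, 0], [0, -0.172, 0.24, 0.13, 0, 0, 0], [0, -0.172, 0.24, 0.14, 0, 0, 0], [0, -0.172, 0.24, 0.14, 0, 0, 0], [0, -0.172, 0.24, 0.14, 0, 0, 0]]]'

```text
time_s: 21.65
position: [448.5, -409.6, 105.2]
eef_rot: [3.14, 0.001, 0.002]
ft_force: [-0.6, 0.6, 0.9]
opening: 85.5
grip_force: 0.0
```

```bash
python3 - <<'E'
from h import *
st=read_state();print(st["position"],st["eef_rot"])
s=snapshot("wrist");g=s["image"].min(2)
u,v=proj(s,(448,-410,17)).round(0);print(u,v)
x0,y0=int(u)-70,int(v)-70
c=s["image"][y0:y0+140,x0:x0+140];cv2.imwrite("pics/w8.png",cv2.resize(c,None,fx=4,fy=4))
cv2.circle
E
```

```text
[ 448.47250446 -409.55472589  105.15873757] [3.14048429e+00 8.37776440e-04 1.90284292e-03]
317.0 252.0
```

View pics/w8.png

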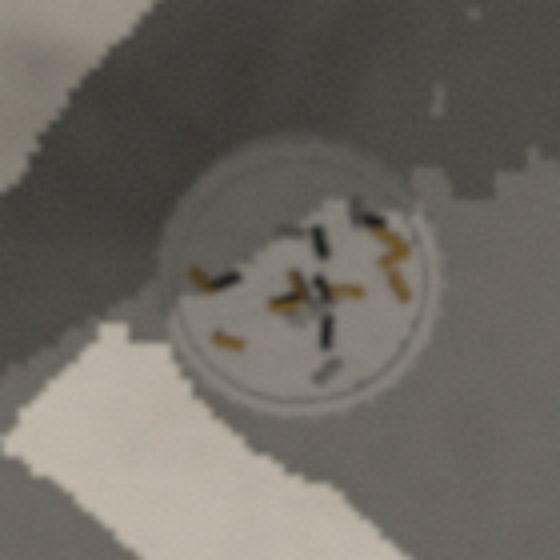

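The tin is a little to the right of the prediction, at crop (302,275) against (280,280). I shift y by −3 mm and grip.

move_arm --plan '[[[0, 0.001, 0.003, 0.04, 0, 0, 0], [0, 0.001, 0.003, 0.07, 0, 0, 0], [0, 0.001, 0.003, 0.09, 0, 0, 0], [0, 0.001, 0.003, 0.1, 0, 0, 0], [0, 0.001, 0.003, 0.104, 0, 0, 0], [0, 0.001, 0.003, 0.104, 0, 0, 0], [1, 0.001, 0.003, 0.104, 0, 0, 0], [1, 0.001, 0.003, 0.104, 0, 0, 0], [1, 0.001, 0.003, 0.104, 0, 0, 0], [1, 0.001, 0.003, 0.104, 0, 0, 0], [1, 0.001, 0.003, 0.104, 0, 0, 0], [1, 0.001, 0.003, 0.104, 0, 0, 0], [1, 0.001, 0.003, 0.104, 0, 0, 0]]]' --force 35

```text
time_s: 23.0
position: [448.8, -412.8, 1.1]
eef_rot: [3.141, -0.0, 0.002]
ft_force: [-2.0, 1.6, 14.1]
opening: 48.7
grip_force: 33.9
```

move_arm --plan '[[[1, 0, 0, -0.02, 0, 0, 0], [1, 0, 0, -0.06, 0, 0, 0], [1, 0, 0, -0.1, 0, 0, 0], [1, 0, 0, -0.14, 0, 0, 0], [1, 0.01, -0.02, -0.15, 0, 0, 0], [1, 0.028, -0.055, -0.15, 0, 0, 0], [1, 0.047, -0.09, -0.15, 0, 0, 0], [1, 0.066, -0.126, -0.15, 0, 0, 0], [1, 0.085, -0.162, -0.15, 0, 0, 0], [1, 0.104, -0.198, -0.15, 0, 0, 0], [1, 0.123, -0.234, -0.15, 0, 0, 0], [1, 0.14, -0.268, -0.15, 0, 0, 0], [1, 0.155, -0.298, -0.15, 0, 0, 0], [1, 0.167, -0.32, -0.15, 0, 0, 0], [1, 0.172, -0.33, -0.15, 0, 0, 0], [1, 0.173, -0.332, -0.15, 0, 0, 0], [1, 0.173, -0.332, -0.15, 0, 0, 0], [1, 0.173, -0.332, -0.15, 0, 0, 0]]]'

```text
time_s: 24.8
position: [620.9, -81.5, 149.9]
eef_rot: [3.141, -0.002, -0.0]
ft_force: [1.1, 0.3, -0.5]
opening: 48.5
grip_force: 36.5
```

move_arm --plan '[[[1, 0.001, 0, 0.04, 0, 0, 0], [1, 0.001, 0, 0.08, 0, 0, 0], [1, 0.001, 0, 0.11, 0, 0, 0], [1, 0.001, 0, 0.128, 0, 0, 0], [1, 0.001, 0, 0.136, 0, 0, 0], [1, 0.001, 0, 0.139, 0, 0, 0], [1, 0.001, 0, 0.141, 0, 0, 0], [1, 0.001, 0, 0.142, 0, 0, 0], [1, 0.001, 0, 0.143, 0, 0, 0], [1, 0.001, 0, 0.143, 0, 0, 0]]]'

```text
time_s: 25.8
position: [623.1, -80.6, 8.1]
eef_rot: [3.141, -0.0, 0.002]
ft_force: [-2.6, -2.4, 8.6]
opening: 48.8
grip_force: 37.2
```

move_arm --plan '[[[0.25, 0, 0, 0, 0, 0, 0], [0.25, 0, 0, 0, 0, 0, 0], [0.25, 0, 0, 0, 0, 0, 0], [0.25, 0, 0, 0, 0, 0, 0], [0.25, 0, 0, -0.03, 0, 0, 0], [0.25, 0, 0, -0.07, 0, 0, 0], [0, 0, 0, -0.12, 0, 0, 0], [0, 0, 0, -0.17, 0, 0, 0], [0, 0, 0, -0.22, 0, 0, 0], [0, 0, 0, -0.24, 0, 0, 0], [0, 0, 0, -0.24, 0, 0, 0]]]'

```text
time_s: 26.9
position: [624.2, -80.7, 250.7]
eef_rot: [3.141, -0.0, 0.009]
ft_force: [0.7, -0.3, -0.1]
opening: 85.8
grip_force: 0.0
```

```bash
python3 - <<'E'
from h import *
st=read_state();print(st["position"],st["opening"])
s=snapshot("wrist");d=snapshot("side");t=snapshot("top")
f=lambda c,w=400,h=300:cv2.resize(c,(w,h),interpolation=cv2.INTER_CUBIC)
a=f(cv2.convertScaleAbs(s["image"][130:340,180:460],alpha=1.6));b=f(d["image"][200:380,260:500])
e=f(d["image"][160:250,220:340]);g=f(t["image"][240:315,100:200])
cv2.imwrite("pics/w9.png",np.vstack([np.hstack([a,b]),np.hstack([e,g])]))
E
```

```text
[624.1652789  -80.69467284 250.74236146] 85.77728403759635
```

View pics/w9.png

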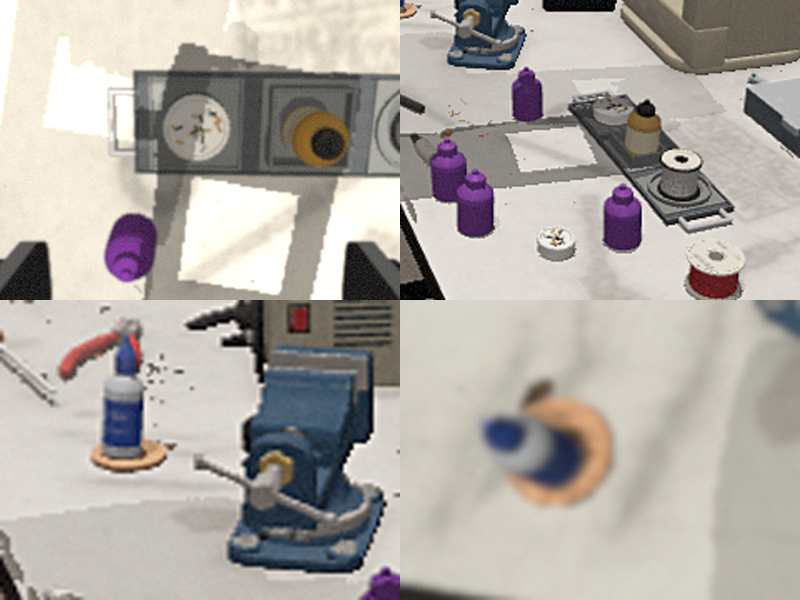

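The tin lies flat inside the seat lip, at (197,127). The flux bottle and reel are seated, the glue bottle is upright and wholly on the cork, and the look-alikes have not moved.

```bash
python3 -c "
from station import finish_job
print(finish_job())"
```

```text
the job is handed in; nothing more can be done
None
```

The job is handed in after about 27 s on the robot's clock: the solder reel, flux bottle and large tin are in their caddy places, the glue bottle stands upright on the coaster, and the look-alikes were left alone.

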